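# Lock a loaded board carrier into the sprung dock under the lamp head

## Robot

A 6-joint arm with a two-finger parallel gripper is mounted at the origin on the work surface. World frame = base frame: x ahead of the robot, y to its left, z up, the work surface at z = 0. Lengths are in m, angles in rad, forces in N, time in s.
With the tool pointing down it reaches from about 0.25 to 0.725 m from the base axis. Payload 4 kg.
Tool frame: the origin (TCP) lies at the very end of the fingers, on their centre line; the grasp point (between the pads) lies 19 mm behind it; z points along the fingers, y is the line along which they close (so a half turn about z gives the same grasp; the last joint's range is limited). The gripper opens to 85 mm and grips with 20 to 120 N. Pads are 22 mm wide; open, the fingers measure 114 mm over their backs; the gripper's body (76 mm by 85 mm) begins 54 mm behind the grasp point. The pads swing forward as they close: fully open they stand 13 mm farther back than shut.
Start: joints at [-1.232, 0.241, 0.005, 1.335, 0, 1.571], TCP at [0.166, -0.472, 0.231] pointing down, gripper open.
Joint ranges: [-2.72, 2.72], [-1.05, 1.87], [-1.09, 1.28], [-1.99, 2.15], [-1.42, 1.44], [-3.14, 3.14]. Speed limits (rad/s): [2.79, 2.79, 3.14, 3.14, 3.14, 3.14].

## Interface

Orientations are given as a unit quaternion [x, y, z, w].
In Python, from workcell import bot, vision, workorder, boxes_of gives the robot as it stands.
- The arm moves only by the tool send_rows, never from a script. Its argument "motion" is text: rows parted by semicolons, each of 5 numbers parted by spaces: the closure, from -1 (fully open) to 1 (shut), so that 0 is half open, then the shift along the tool's x, y, z in cm, then the turn about the tool's z in rad. In form: claw x y z twist; .... A call has 1 to 5 rows; each row is the pose to reach, as a shift and turn from the pose commanded when the call began, along the tool's axes at that moment; what a row does not reach only later rows make up. A row lasts 1/10 s, in which the tool goes at most 50 mm and 8.59 degrees, less where a joint would pass 70% of its speed; a pose out of reach is approached as far as the arm can. A call with a gripper value outside its range is refused whole. The fingers move at their own pace and stop on an object; the grip force is fixed at half the most. Time passes only in rows, so rows that repeat a pose let the fingers close. It gives the time, the measured TCP pose, the force, the opening and the grip force at its end, in the units of the state.
- bot.get_obs(): the state, without advancing time (a new reading comes with each control period).
- vision.camera(name): name is "side" or "top" or "wrist"; returns the picture (480x640x3 uint8, red, green, blue); there is no depth.
- vision.camera_model(name): a dict with "fov_y" (degrees; the focal length in pixels is half the picture's height over the tangent of half this angle, whatever the lens; pixels are square), "cx", "cy" (the principal point, pixels), "world_from_camera" (4x4, takes a point from camera to world coordinates); the wrist camera has in their place "hand_eye" (4x4, takes a point from camera to tool coordinates, whose origin is the TCP and whose axes are the flange's). Camera axes: x right, y down, z forward; pixel columns grow to the right and rows downward; lengths in m; the calibration is good to about 2 mm. A picture is of the moment at which its call begins: read the wrist's pose just before it. camera_model takes no time and is no camera call.
- workorder.job_done(): hands the job in; it is judged then, once.
Trained networks look in the newest picture that a camera, given by its name, has taken for a name from the list of things; names that differ only in an ending like _2 or _b are one class to them, and where a whole thing is asked for, a point or a joint stands for the part that bears it (a point fixed in the world has none). Each returns a list of dicts, best first, with "conf" (0 to 1); they miss things now and then, are a little off and sometimes report something else, mostly with a low value. They report only what shows in the picture. A call takes as long as a camera call. They do not tell look-alikes from the thing itself.
- boxes_of(camera, target): "rect" ([centre column, centre row, width, height] in pixels, round what is visible of it).
The state is a dict: "clock": time; "joint_pos": joint angles; "joint_vel": joint speeds; "tau": joint torques, N m; "eef_pos": TCP position; "tool_rot": TCP orientation; "ft_force": force on the tool from outside, world axes, zero at the start; "ft_torque": the same for the moment, N m; "grip_width": finger opening in m; "grasp_force": force on a finger pad.
Only numpy, scipy, OpenCV 4.12 (cv2) and the standard library are available. Lean on these libraries where they do the work, as an engineer would, in place of code of your own. Each camera call takes 0.05 s, during which the arm holds its last target. There are 200 camera calls.

## Task

Pick up the carrier tray by its grip blade with the circuit board lying in it, slide it straight in through the gap between the dock's guides, under the lamp head, and push it against the sprung pressure bar. Holding the bar pressed back, shift the tray left (as you push in) all the way to the side stop so that it sits behind the left keeper block, then let go: the spring must hold it locked there, flat, with the board still inside. Leave the screwdriver, the flux tin and the meter where they are.

Things in the scene. Friction and masses are not known exactly. Their poses are not given: they have to be found in the camera images.
- tray: Aluminium tray, open box 80 long (x) x 64 wide (y) x 16 high, 3 thick. Origin: centre of the underside of this box. x points to the nose, which enters the dock first; y is its left. At its front end (-x) stands an upright grip blade, x -62 to -40, 12 thick in y (centred), from 2 to 58 above the underside. About 160 g.
- grip (a point): Good place to pinch the blade (fingers closing along the tray's y): the middle of the blade, 42 above the tray's underside, 51 from the tray's origin towards -x. Axes as the tray's.
- board: Green circuit board 62 x 46 with heat sink and connector, 13 high, about 50 g, lying loose in the tray. Origin: centre of its underside.
- dock: Fixed steel dock. Origin: on the bench, mid-gap, level with the inner (far) faces of the keepers; x points into the dock, y to its left. Base plate 6 thick, x -45 to 120, y -102 to 118. Guides stand 14 above it (top at z 20).
- gap (a point): On the base plate at the middle of the gap: dock point (0, 0, 6). Axes as the dock's. The gap is 69 wide (y -34.5 to 34.5), with flared lead-ins from dock x -38 to -14, straight from there. The right guide continues at y -34.5 to x 90.
- seat (a point): Where the tray's origin lies when locked: dock point (40, 20, 6). Axes as the dock's.
- keeper (a point): Inner corner of the left keeper block at the plate: dock point (0, 34.5, 6). The block fills dock x -14 to 0, y 34.5 to 58.5. Behind it the bay is open to the left as far as the side stop's face at dock y 53.5 (x 0 to 100). So the tray goes in with y near 0 until its front end is past x 0, then about 21 to the left until its side meets the stop.
- lip (a point): Middle of the lamp head's lower front edge: dock point (-8, 7.5, 85). The head is an overhang from dock x -8 to 28, y -100 to 115, z 85 to 165, on posts at y -92 and 107; a clear guard (z 88 to 92) roofs the bay behind it. An upright gripper holding the blade hits it: lean the tool about 40 degrees, fingers pointing forward and down.
- bar (a joint): Sprung pressure bar at the back of the bay, 80 wide (dock y -28 to 52), 12 high. Value is how far it is pressed back: 0 at rest (face at dock x 74), 0.013 at its hard stop; 1.5 N at rest to 4 N at the stop. The locked tray, its front end against the left keeper, keeps it pressed by about 0.006; the tray must be pushed in beyond that to shift behind the keeper.
- screwdriver: Screwdriver lying on the bench, bystander.
- tin: Closed metal flux tin 56 across, 45 high, bystander.
- meter: Yellow multimeter 150 x 75 x 35 lying on the bench, bystander.
Things that resemble listed ones, but are neither listed nor needed, are in the scene too. What is shaped like the tray but pink is not meant. Of the things that look like the board, take the one that is farthest to the robot's left at the start.

How it is judged:
By the outcome, as a careful person would: the job done as asked, in the order asked, and still so for the second after the job is handed in, with the robot touching nothing.
It also fails if it takes over 43 s, if anything falls off the work surface, if the arm or the gripper's body presses on something with over 40 N, if the wrist force passes 120 N, or if a joint passes its speed limit or range.

## Working session

There is one attempt and no reset: what is moved stays moved. The work goes in short steps, Python scripts to look and compute and a tool call to move; the robot and the scene stay as the last step left them, time stands still between calls to the robot, and variables do not carry over. Pictures are saved under pics/ and viewed, at most 10 in all, crops included, and the job is handed in when it is done.

Besides the shell and the picture viewer there is one more tool, called as name(argument=value, ...) on one line, values as JSON. send_rows: Moves the arm, as the interface text tells. Its arguments: {"type":"object","properties":{"motion":{"type":"string"}},"required":["motion"]}

```bash
mkdir -p pics; ls
python3 - <<'E'
from workcell import bot, vision, workorder, boxes_of
import cv2, numpy as np
np.set_printoptions(precision=4,suppress=True)
print(bot.get_obs())
for c in ["side","top"]:
    im=vision.camera(c); cv2.imwrite(f"pics/{c}0.png",im[:,:,::-1]); print(c,vision.camera_model(c))
    for t in ["tray","board","dock","grip"]:
        print(t,[(np.round(d["rect"]).tolist(),round(d["conf"],2)) for d in boxes_of(c,t)])
print(vision.camera_model("wrist"))
E
```

```text
pics
{'clock': 0.0, 'joint_pos': array([-1.232 ,  0.2414,  0.0037,  1.3352, -0.    ,  1.5708]), 'joint_vel': array([ 0.0006,  0.0019,  0.0001,  0.    , -0.001 , -0.0002]), 'tau': array([  0.0004, -37.2319,  25.2408,   0.0171,   0.0001,   0.    ]), 'eef_pos': array([ 0.166 , -0.471 ,  0.2304]), 'tool_rot': array([ 0.9857,  0.1686, -0.0002, -0.001 ]), 'ft_force': array([-0.4329, -0.1545,  0.0718]), 'ft_torque': array([-0.0037,  0.0245, -0.0143]), 'grasp_force': 0.0, 'grip_width': 0.08556517796685596}
side {'fov_y': 53.6669259181758, 'cx': 313.839064371901, 'cy': 244.2213428398245, 'world_from_camera': array([[-0.9524, -0.2202,  0.2108,  0.3222],
       [-0.3046,  0.6573, -0.6894,  0.7902],
       [ 0.0133, -0.7208, -0.693 ,  0.8388],
       [ 0.    ,  0.    ,  0.    ,  1.    ]])}
tray [([282.0, 349.0, 41.0, 44.0], 0.6), ([314.0, 231.0, 105.0, 96.0], 0.42)]
board [([347.0, 328.0, 34.0, 32.0], 0.92), ([281.0, 348.0, 23.0, 32.0], 0.65), ([341.0, 172.0, 53.0, 26.0], 0.27)]
dock [([312.0, 231.0, 107.0, 95.0], 0.97)]
grip [([221.0, 397.0, 53.0, 60.0], 0.82), ([282.0, 350.0, 43.0, 46.0], 0.73
[... 216 characters left out ...]
-0.0535, -0.9985,  1.0418],
       [ 0.    ,  0.    ,  0.    ,  1.    ]])}
tray [([112.0, 192.0, 51.0, 56.0], 0.95), ([181.0, 228.0, 59.0, 49.0], 0.91), ([186.0, 229.0, 38.0, 34.0], 0.69)]
board [([185.0, 230.0, 39.0, 33.0], 0.88), ([227.0, 286.0, 37.0, 36.0], 0.64), ([455.0, 297.0, 100.0, 14.0], 0.27)]
dock [([350.0, 207.0, 101.0, 136.0], 0.66)]
grip [([112.0, 189.0, 46.0, 60.0], 0.67), ([181.0, 227.0, 62.0, 48.0], 0.57)]
{'fov_y': 62.37750538193109, 'cx': 323.4232265119498, 'cy': 248.01946098411693, 'hand_eye': array([[-0.0002, -0.953 , -0.3031,  0.0777],
       [ 1.    , -0.0003,  0.0004, -0.    ],
       [-0.0005, -0.3031,  0.953 , -0.142 ],
       [ 0.    ,  0.    ,  0.    ,  1.    ]])}
```

View pics/top0.png

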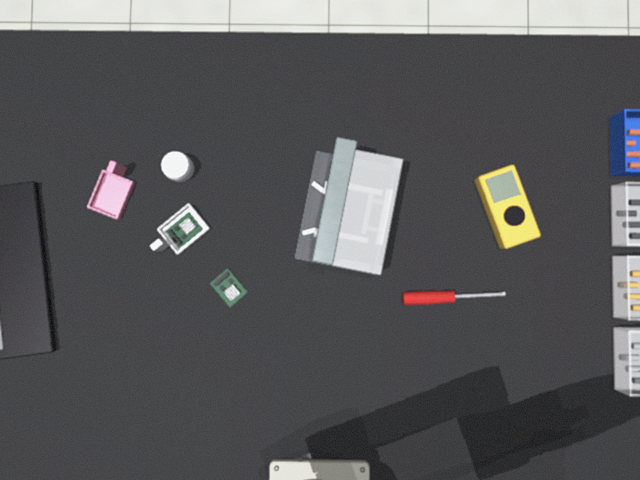

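View pics/side0.png

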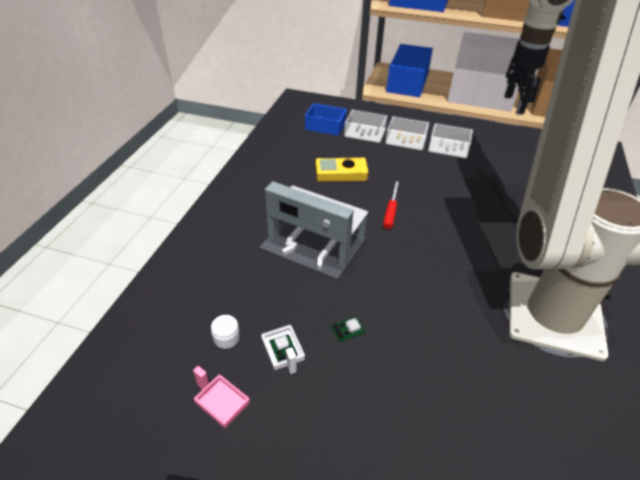

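The top view shows the target tray at (185,228), with its blade at (157,244) and the leftmost board inside. The pink look-alike is at (111,192) and the dock at (350,207), with its opening to image left (+y). The side view agrees. The moves have no tilt axis, so I'll first test whether driving to the reach limit leans the tool.

send_rows(motion="-1 -5 -0.5 -5 0; -1 -10 -1 -10 0; -1 -15 -1.5 -15 0; -1 -20 -2 -20 0; -1 -25 -2 -25 0")

```text
clock: 1.0
eef_pos: [-0.0069, -0.5149, 0.4095]
tool_rot: [0.986, 0.169, -0.0, 0.0]
ft_force: [-0.7, -0.2, 0.4]
grip_width: 0.0856
grasp_force: 0.0
```

send_rows(motion="-1 -3 5 -5 0; -1 -3 10 -10 0; -1 -3 15 -15 0; -1 -3 20 -20 0; -1 -3 25 -25 0")

```text
clock: 1.5
eef_pos: [0.0156, -0.6296, 0.4625]
tool_rot: [0.986, 0.168, -0.003, 0.021]
ft_force: [-0.4, 0.7, -1.3]
grip_width: 0.0851
grasp_force: 0.0
```

Run:
```python
from workcell import bot
from scipy.spatial.transform import Rotation as R
o=bot.get_obs(); print(o["clock"],o["joint_pos"],o["eef_pos"]); print(R.from_quat(o["tool_rot"]).as_matrix().round(3))
```

```text
1.5 [-1.54608838e+00  6.50444446e-01  1.26991114e+00  2.14820054e+00
  8.19867600e-05  1.25717751e+00] [ 0.01558366 -0.62957886  0.46249438]
[[ 0.943  0.332  0.001]
 [ 0.332 -0.942 -0.042]
 [-0.013  0.04  -0.999]]
```

The tool is starting to lean forward at the joint limits, so I'll continue.

send_rows(motion="-1 -1 5 -5 0; -1 -2 10 -10 0; -1 -2 15 -15 0; -1 -2 20 -20 0; -1 -2 25 -25 0")

```text
clock: 2.0
eef_pos: [0.0362, -0.6192, 0.491]
tool_rot: [0.985, 0.168, -0.006, 0.044]
ft_force: [-0.6, -0.3, 0.5]
grip_width: 0.0854
grasp_force: 0.0
```

send_rows(motion="-1 0 0 0 0")

```text
clock: 2.1
eef_pos: [0.0366, -0.6195, 0.4903]
tool_rot: [0.985, 0.169, -0.006, 0.044]
ft_force: [-1.0, -0.5, -0.1]
grip_width: 0.0857
grasp_force: 0.0
```

send_rows(motion="-1 0 0 -60 0; -1 0 0 -60 0; -1 0 0 -60 0; -1 0 0 -60 0; -1 0 0 -60 0")

```text
clock: 2.6
eef_pos: [0.0347, -0.5979, 0.5385]
tool_rot: [0.982, 0.168, -0.01, 0.083]
ft_force: [0.8, -0.1, 0.5]
grip_width: 0.0857
grasp_force: 0.0
```

Run:
```python
from workcell import bot
from scipy.spatial.transform import Rotation as R
o=bot.get_obs(); print(o["clock"],o["joint_pos"],o["eef_pos"]); print(R.from_quat(o["tool_rot"]).as_matrix().round(3))
```

```text
2.6 [-1.51189930e+00  5.29755488e-01  1.27516537e+00  2.14877929e+00
 -1.90995305e-03  1.29083502e+00] [ 0.03467705 -0.597941    0.53850197]
[[ 0.943  0.332  0.008]
 [ 0.328 -0.93  -0.166]
 [-0.048  0.16  -0.986]]
```

Run:
```python
import cv2, numpy as np
im=cv2.imread("pics/top0.png")
a=cv2.resize(im[130:280,285:415],None,fx=4,fy=4,interpolation=cv2.INTER_CUBIC) #520x600
b=cv2.resize(im[200:255,145:215],None,fx=4,fy=4,interpolation=cv2.INTER_CUBIC) #280x220
c=np.zeros((600,800,3),np.uint8); c[:600,:520]=np.clip(a.astype(float)*1.5,0,255); c[:220,520:800]=b
for i in range(0,520,40): cv2.putText(c,str(285+i//4),(i,8),0,.3,(0,255,255)); 
for i in range(0,600,40): cv2.putText(c,str(130+i//4),(0,i+4),0,.3,(0,255,255))
for i in range(0,280,40): cv2.putText(c,str(145+i//4),(520+i,228),0,.3,(0,255,255))
for i in range(0,220,40): cv2.putText(c,str(200+i//4),(780,i+4),0,.3,(0,255,255))
cv2.imwrite("pics/crop.png",c)
```

```text
(no output)
```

View pics/crop.png

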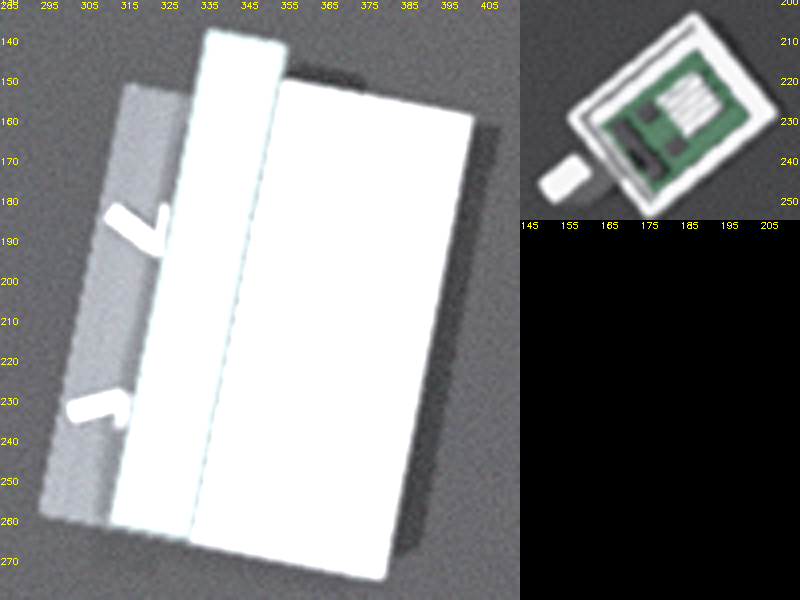

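The crop shows the dock plate and lamp corners clearly. The tray rim corners are at about (188,202), (210,228), (177,254) and (157,229), and the blade top is at (156,244). Next I'll fit the poses.

```bash
cat > h.py <<'E'
import numpy as np
from scipy.optimize import least_squares
from scipy.spatial.transform import Rotation as R
def proj(P,m,T=None):
    T=np.array(m["world_from_camera"]) if T is None else T
    f=240/np.tan(np.radians(m["fov_y"]/2)); p=(np.asarray(P)-T[:3,3])@T[:3,:3]
    return np.c_[f*p[:,0]/p[:,2]+m["cx"],f*p[:,1]/p[:,2]+m["cy"]]
def place(q,L): 
    c,s=np.cos(q[2]),np.sin(q[2]); L=np.asarray(L,float)/1000
    return np.c_[q[0]+c*L[:,0]-s*L[:,1], q[1]+s*L[:,0]+c*L[:,1], L[:,2]]
def fit(L,uv,m,q0,T=None):
    r=least_squares(lambda q:(proj(place(q,L),m,T)-uv).ravel(),q0,loss="soft_l1"); return r.x,r.fun.reshape(-1,2)
E
python3 - <<'E'
from h import *; from workcell import vision,bot
np.set_printoptions(precision=4,suppress=True); m=vision.camera_model("top")
q,r=fit([(-45,118,6),(-45,-102,6),(-8,115,165),(28,115,165),(-8,-100,165),(28,-100,165)],
 [(315.4,150.6),(294.6,258.4),(336.4,137.1),(356.6,140.9),(311.9,261.1),(331.9,265.4)],m,[.5,0,-1.76]); print("dock",q,np.degrees(q[2])); print(r)
q,r=fit([(40,32,16),(40,-32,16),(-40,-32,16),(-40,32,16),(-51,0,58)],
 [(188.4,202.1),(209.6,227.9),(177.1,253.9),(156.6,228.9),(155.9,244.1)],m,[.5,.27,-1.0]); print("tray",q,np.degrees(q[2])); print(r)
E
```

```text
dock [ 0.578  -0.0088 -1.7519] -100.37453307945138
[[ 0.1266 -0.0306]
 [-0.5835  0.2367]
 [-0.289  -0.4043]
 [ 0.3806 -0.1709]
 [-0.376   0.247 ]
 [ 0.7388  0.1182]]
tray [ 0.5426  0.2731 -0.8645] -49.53446572150509
[[ 0.0284  0.7281]
 [-0.7583 -0.1662]
 [ 0.1407 -0.1812]
 [ 0.2707 -0.2163]
 [ 0.1708 -0.0269]]
```

```bash
cat >> h.py <<'E'
DOCK=[.578,-.0088,-1.7519]; TRAY=[.5426,.2731,-.8645]
def go(o,pos,hy=None):
    """shift (cm, tool axes) and twist to bring TCP to pos with tool y headed hy (deg)"""
    M=R.from_quat(o["tool_rot"]).as_matrix(); d=(np.asarray(pos)-o["eef_pos"])@M*100; tw=0
    if hy is not None:
        z=M[:,2]; y=np.array([np.cos(np.radians(hy)),np.sin(np.radians(hy)),0]); y-=z*(y@z); y/=np.linalg.norm(y)
        tw=np.arctan2(-(M[:,0]@y),M[:,1]@y)
    print("shift",d.round(2),"twist",round(tw,3),"rows>=",round(np.linalg.norm(d)/5,1),round(abs(np.degrees(tw))/8.59,1))
def state():
    from workcell import bot
    o=bot.get_obs(); z=R.from_quat(o["tool_rot"]).as_matrix()
    print("t",round(o["clock"],2),"p",o["eef_pos"].round(4),"q",o["joint_pos"].round(2),"y",z[:,1].round(3),"z",z[:,2].round(3),"tilt",np.degrees(np.arccos(-z[2,2])).round(1),"head",np.degrees(np.arctan2(z[1,2],z[0,2])).round(1),"F",o["ft_force"].round(1),"w",round(o["grip_width"],4),round(o["grasp_force"],1))
    return o
E
python3 - <<'E'
from h import *
o=state(); g=place(TRAY,[(-51,0,44)])[0]; z=R.from_quat(o["tool_rot"]).as_matrix()[:,2]
print(g, g+.019*z)
go(o,[.36,-.2,.42],40.5); go(o,g+.019*z+[0,0,.15],40.5)
E
```

```text
t 2.6 p [ 0.0347 -0.5979  0.5385] q [-1.51  0.53  1.28  2.15 -0.    1.29] y [ 0.332 -0.93   0.16 ] z [ 0.008 -0.166 -0.986] tilt 9.6 head -87.3 F [ 0.8 -0.1  0.5] w 0.0857 0.0
[0.50949995 0.31189931 0.044     ] [0.5096501  0.3087364  0.02526571]
shift [ 44.32 -28.1    5.32] twist -1.932 rows>= 10.5 12.9
shift [ 76.31 -74.35  21.1 ] twist -1.932 rows>= 21.7 12.9
```

send_rows(motion="-1 44 -28 5 -1.93; -1 44 -28 5 -1.93; -1 44 -28 5 -1.93; -1 44 -28 5 -1.93; -1 44 -28 5 -1.93")

```text
clock: 3.1
eef_pos: [0.1802, -0.4199, 0.4868]
tool_rot: [0.863, 0.499, -0.038, 0.073]
ft_force: [1.2, -0.9, 0.5]
grip_width: 0.0851
grasp_force: 0.0
```

Run:
```python
from h import *
o=state(); go(o,[.36,-.2,.42],40.5); go(o,[.51,.309,.18],40.5)
```

```text
t 3.1 p [ 0.1802 -0.4199  0.4868] q [-1.12  0.07  0.45  1.8  -0.06  0.97] y [ 0.866 -0.491  0.089] z [ 0.008 -0.165 -0.986] tilt 9.5 head -87.3 F [ 1.2 -0.9  0.5] w 0.0851 0.0
shift [28.71  4.18  3.11] twist -1.222 rows>= 5.8 8.2
shift [83.06 -9.97 18.52] twist -1.222 rows>= 17.1 8.2
```

send_rows(motion="-1 28 2 4 -0.72; -1 28 2 4 -0.72; -1 28 2 4 -0.72; -1 28 2 4 -0.72; -1 28 2 4 -0.72")

```text
clock: 3.6
eef_pos: [0.3202, -0.2239, 0.4197]
tool_rot: [0.632, 0.771, -0.062, 0.056]
ft_force: [1.1, -0.6, -0.6]
grip_width: 0.0856
grasp_force: 0.0
```

Run:
```python
from h import *
o=state(); go(o,[.51,.309,.18],40.5)
```

```text
t 3.6 p [ 0.3202 -0.2239  0.4197] q [-0.5  -0.06  0.15  1.69 -0.14  0.87] y [ 0.981  0.194 -0.024] z [ 0.008 -0.165 -0.986] tilt 9.5 head -87.2 F [ 1.1 -0.6 -0.6] w 0.0856 0.0
shift [51.73 29.55 14.99] twist -0.503 rows>= 12.3 3.4
```

send_rows(motion="-1 52 29.5 15 -0.5; -1 52 29.5 15 -0.5; -1 52 29.5 15 -0.5; -1 52 29.5 15 -0.5; -1 52 29.5 15 -0.5")

```text
clock: 4.1
eef_pos: [0.3975, -0.0066, 0.3221]
tool_rot: [0.423, 0.902, -0.073, 0.039]
ft_force: [0.9, -0.6, 0.4]
grip_width: 0.0852
grasp_force: 0.0
```

Run:
```python
from h import *
o=state(); go(o,[.51,.309,.18],40.5)
```

```text
t 4.1 p [ 0.3975 -0.0066  0.3221] q [ 0.11  0.01 -0.03  1.53 -0.17  0.99] y [ 0.769  0.631 -0.099] z [ 0.008 -0.165 -0.986] tilt 9.5 head -87.2 F [ 0.9 -0.6  0.4] w 0.0852 0.0
shift [18.61 29.99  8.89] twist -0.006 rows>= 7.3 0.0
```

send_rows(motion="-1 18.6 30 8.9 0; -1 18.6 30 8.9 0; -1 18.6 30 8.9 0; -1 18.6 30 8.9 0; -1 18.6 30 8.9 0")

```text
clock: 4.6
eef_pos: [0.4751, 0.2102, 0.224]
tool_rot: [0.423, 0.902, -0.073, 0.039]
ft_force: [1.6, -0.6, 0.2]
grip_width: 0.0854
grasp_force: 0.0
```

send_rows(motion="-1 5.5 8.9 2.6 0; -1 5.5 8.9 2.6 0; -1 5.5 8.9 2.6 0; -1 5.5 8.9 2.6 0")

```text
clock: 5.0
eef_pos: [0.5077, 0.3025, 0.1809]
tool_rot: [0.422, 0.902, -0.075, 0.038]
ft_force: [-0.0, -0.7, -0.2]
grip_width: 0.0855
grasp_force: 0.0
```

Run:
```python
from h import *; from workcell import vision; import cv2
o=state(); im=vision.camera("wrist")
T=np.eye(4); T[:3,:3]=R.from_quat(o["tool_rot"]).as_matrix(); T[:3,3]=o["eef_pos"]
m=vision.camera_model("wrist"); np.save("T1.npy",T@m["hand_eye"])
p=proj(place(TRAY,[(40,32,16),(40,-32,16),(-40,-32,16),(-40,32,16),(-62,-6,58),(-40,-6,58),(-40,6,58),(-62,6,58)]),m,T@m["hand_eye"]); print(p.round(0).tolist())
b=im[:,:,::-1].copy()
for q in p: cv2.drawMarker(b,tuple(int(v) for v in q),(0,0,255),0,10)
cv2.imwrite("pics/w1.png",b); cv2.imwrite("pics/w1raw.png",im[:,:,::-1])
```

```text
t 5.0 p [0.5077 0.3025 0.1809] q [ 0.61  0.52  0.27  1.42 -0.14  1.49] y [ 0.768  0.632 -0.104] z [ 0.005 -0.168 -0.986] tilt 9.7 head -88.4 F [-0.  -0.7 -0.2] w 0.0855 0.0
[[391.0, 293.0], [317.0, 290.0], [314.0, 203.0], [397.0, 204.0], [344.0, 192.0], [344.0, 223.0], [362.0, 224.0], [363.0, 193.0]]
```

View pics/w1.png

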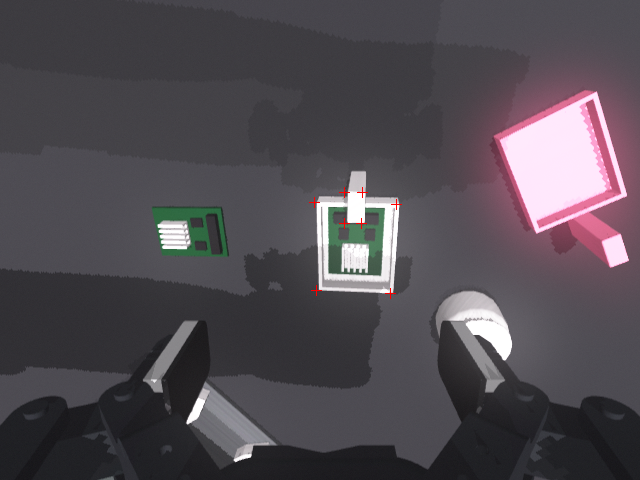

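The wrist view shows the tray at about (357,245) with the board inside. The projected fit lands within about 3 px (2 mm), so I'll descend onto the blade.

Run:
```python
from h import *
o=state(); z=R.from_quat(o["tool_rot"]).as_matrix()[:,2]; g=place(TRAY,[(-51,2,44)])[0]+.019*z; print(g); go(o,g+[0,0,.06],40.5); go(o,g,40.5)
```

```text
t 5.05 p [0.5079 0.3014 0.1826] q [ 0.61  0.52  0.27  1.42 -0.14  1.49] y [ 0.769  0.631 -0.102] z [ 0.006 -0.167 -0.986] tilt 9.6 head -87.9 F [ 0.4 -0.6  0.2] w 0.0855 0.0
[0.5111363  0.31002788 0.02526657]
shift [1.73 1.79 9.46] twist -0.006 rows>= 2.0 0.0
shift [ 2.53  2.4  15.37] twist -0.006 rows>= 3.2 0.0
```

send_rows(motion="-1 1.7 1.8 9.5 0; -1 1.7 1.8 9.5 0; -1 2.5 2.4 15.4 0; -1 2.5 2.4 15.4 0; -1 2.5 2.4 15.4 0")

```text
clock: 5.55
eef_pos: [0.5111, 0.3083, 0.0261]
tool_rot: [0.424, 0.902, -0.075, 0.038]
ft_force: [-0.5, 0.1, 0.6]
grip_width: 0.0853
grasp_force: 0.0
```

send_rows(motion="1 0 0 0 0; 1 0 0 0 0; 1 0 0 0 0; 1 0 0 0 0; 1 0 0 0 0")

```text
clock: 6.05
eef_pos: [0.5124, 0.3108, 0.0273]
tool_rot: [0.424, 0.902, -0.072, 0.039]
ft_force: [-5.4, 4.1, 30.8]
grip_width: 0.0126
grasp_force: 50.1
```

Run:
```python
from h import *
o=state()
```

```text
t 6.05 p [0.5124 0.3108 0.0273] q [ 0.62  0.65  0.08  1.09 -0.14  1.5 ] y [ 0.77   0.631 -0.098] z [ 0.009 -0.164 -0.986] tilt 9.4 head -86.8 F [-5.4  4.1 30.8] w 0.0126 50.1
```

Run:
```python
from h import *
o=state(); z=R.from_quat(o["tool_rot"]).as_matrix()[:,2]; g=place(DOCK,[(-166,0,44)])[0]+.019*z; print(g)
go(o,o["eef_pos"]+[0,0,.05]); go(o,g+[0,0,.05],-10.4);
```

```text
t 6.05 p [0.5124 0.3108 0.0273] q [ 0.62  0.65  0.08  1.09 -0.14  1.5 ] y [ 0.77   0.631 -0.098] z [ 0.009 -0.164 -0.986] tilt 9.4 head -86.8 F [-5.4  4.1 30.8] w 0.0126 50.1
[0.60807268 0.15137315 0.02525739]
shift [-0.66 -0.49 -4.93] twist 0 rows>= 1.0 0.0
shift [-18.84  -3.15  -2.03] twist 0.871 rows>= 3.8 5.8
```

send_rows(motion="1 -0.7 -0.5 -5 0; 1 -5 -1 -4.5 0.15; 1 -9 -2 -4 0.3; 1 -14 -2.6 -3 0.45; 1 -18.8 -3.2 -2 0.6")

```text
clock: 6.55
eef_pos: [0.6072, 0.1505, 0.0739]
tool_rot: [0.673, 0.735, -0.058, 0.059]
ft_force: [1.3, 1.1, -1.9]
grip_width: 0.0113
grasp_force: 61.2
```

send_rows(motion="1 0 0 0 0.14; 1 0 0 0 0.27; 1 0 0 0 0.27")

```text
clock: 6.85
eef_pos: [0.6065, 0.1507, 0.0733]
tool_rot: [0.765, 0.639, -0.051, 0.066]
ft_force: [-0.4, 0.3, -1.1]
grip_width: 0.011
grasp_force: 61.2
```

Run:
```python
from h import *; from workcell import vision; import cv2
o=state(); z=R.from_quat(o["tool_rot"]).as_matrix()[:,2]; g=place(DOCK,[(-166,0,44)])[0]+.019*z
go(o,g,-10.4)
a=vision.camera("side")[200:440,120:440,::-1]; b=vision.camera("top")[120:300,130:430,::-1]
c=np.zeros((600,800,3),np.uint8); c[:360,:480]=cv2.resize(a,(480,360)); c[360:,:400]=cv2.resize(b,(400,240)); cv2.imwrite("pics/c2.png",c[:,:500])
```

```text
t 6.85 p [0.6065 0.1507 0.0733] q [ 0.32  0.62  0.16  1.16 -0.16  2.07] y [ 0.984 -0.174  0.035] z [ 0.006 -0.165 -0.986] tilt 9.5 head -87.8 F [-0.4  0.3 -1.1] w 0.011 61.2
shift [ 0.87 -0.03  4.73] twist 0.0 rows>= 1.0 0.0
```

View pics/c2.png

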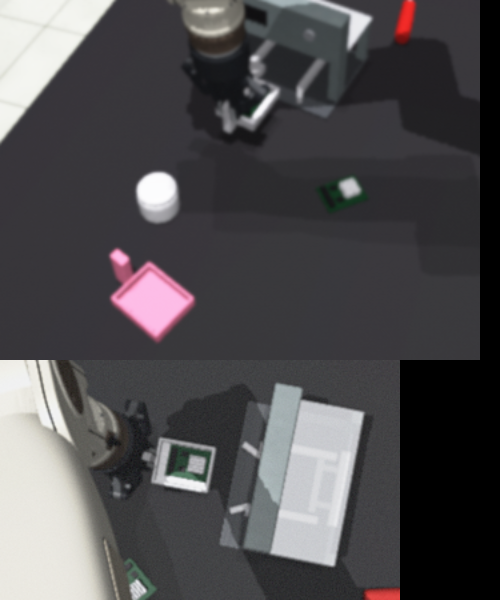

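The tray is lifted with the board inside and aligned ahead of the dock. Now I'll lower it gently.

send_rows(motion="1 0.5 0 2 0; 1 0.8 0 3.3 0; 1 0.9 0 3.7 0; 1 0.9 0 4 0; 1 0.9 0 4.2 0")

```text
clock: 7.45
eef_pos: [0.6087, 0.1534, 0.031]
tool_rot: [0.764, 0.64, -0.05, 0.066]
ft_force: [-0.7, 0.5, -2.0]
grip_width: 0.0111
grasp_force: 61.1
```

send_rows(motion="1 0 0 0.3 0; 1 0 0 0.6 0; 1 0 0 0.6 0")

```text
clock: 7.75
eef_pos: [0.6095, 0.1529, 0.0277]
tool_rot: [0.764, 0.64, -0.049, 0.066]
ft_force: [-3.7, 1.0, 7.4]
grip_width: 0.0112
grasp_force: 62.6
```

send_rows(motion="-1 0 0 0 0; -1 0 0 0 0; -1 0 0 0 0; -1 0 0 0 0; -1 0 0 -5 0")

```text
clock: 8.25
eef_pos: [0.6025, 0.1578, 0.067]
tool_rot: [0.764, 0.639, -0.058, 0.063]
ft_force: [0.6, 0.1, -0.7]
grip_width: 0.0822
grasp_force: 0.0
```

send_rows(motion="-1 0 0 -5 0; -1 0 0 -10 0; -1 0 0 -15 0; -1 0 0 -20 0; -1 0 0 -25 0")

```text
clock: 8.75
eef_pos: [0.6059, 0.2018, 0.3232]
tool_rot: [0.764, 0.639, -0.05, 0.066]
ft_force: [1.1, 1.5, -0.6]
grip_width: 0.0854
grasp_force: 0.0
```

Run:
```python
from h import *; from workcell import vision; import cv2
o=state(); go(o,[-.15,-.57,.54],-10.4); go(o,[.2,-.2,.42],-10.4)
im=vision.camera("wrist")
T=np.eye(4); T[:3,:3]=R.from_quat(o["tool_rot"]).as_matrix(); T[:3,3]=o["eef_pos"]
m=vision.camera_model("wrist"); T=T@m["hand_eye"]; np.save("T2.npy",T)
q0=[.5997,.1092,-1.7519]
p=proj(place(q0,[(40,32,16),(40,-32,16),(-40,-32,16),(-40,32,16)]),m,T); print(p.round(0).tolist())
b=im[:,:,::-1].copy()
for q in p: cv2.drawMarker(b,tuple(int(v) for v in q),(0,0,255),0,10)
cv2.imwrite("pics/w2.png",b)
```

```text
t 8.75 p [0.6059 0.2018 0.3232] q [ 0.4   0.59  0.76  1.8  -0.16  2.15] y [ 0.984 -0.173  0.037] z [ 0.008 -0.165 -0.986] tilt 9.5 head -87.1 F [ 1.1  1.5 -0.6] w 0.0854 0.0
shift [-91.82 -60.2   -9.3 ] twist 0.001 rows>= 22.0 0.0
shift [-47.77 -32.62  -3.27] twist 0.001 rows>= 11.6 0.0
[[347.0, 255.0], [296.0, 256.0], [294.0, 195.0], [350.0, 194.0]]
```

View pics/w2.png

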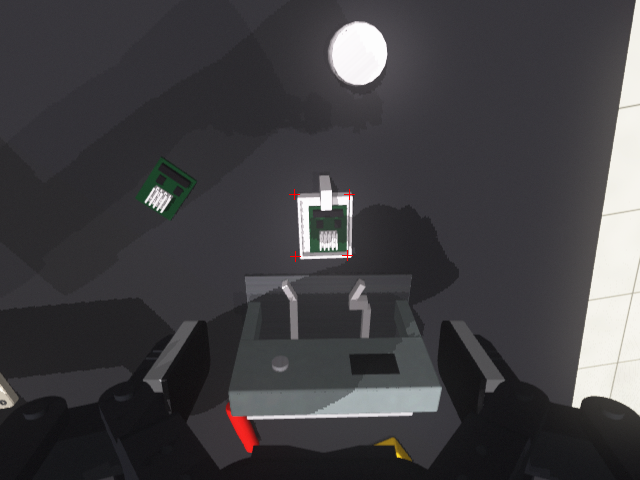

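The tray sits flat and aligned in front of the dock with corners at (298,195), (353,195), (352,258) and (301,258). The dock front edge runs from (246,276) to (411,276). I'll use this picture to measure the tray-to-dock offset while moving off.

send_rows(motion="-1 -48 -32.6 -3.3 0; -1 -48 -32.6 -3.3 0; -1 -48 -32.6 -3.3 0; -1 -48 -32.6 -3.3 0; -1 -48 -32.6 -3.3 0")

```text
clock: 9.3
eef_pos: [0.43, 0.0267, 0.3629]
tool_rot: [0.764, 0.64, -0.05, 0.066]
ft_force: [0.7, -0.6, 1.1]
grip_width: 0.0854
grasp_force: 0.0
```

Run:
```python
from h import *; from workcell import vision
np.set_printoptions(precision=4,suppress=True); m=vision.camera_model("wrist"); T=np.load("T2.npy")
o=state(); go(o,[-.15,-.57,.54],-10.4)
q,r=fit([(-45,118,6),(-45,-102,6),(-8,115,165),(-8,-100,165)],[(411,276),(246,276),(438,386),(231,387)],m,DOCK,T); print("dock",q,np.degrees(q[2])); print(r)
t,r=fit([(40,32,16),(40,-32,16),(-40,-32,16),(-40,32,16)],[(352,258),(301,258),(298,195),(353,195)],m,[.6,.11,-1.75],T); print("tray",t,np.degrees(t[2])); print(r)
c,s=np.cos(q[2]),np.sin(q[2]); d=t[:2]-q[:2]; print("tray in dock",c*d[0]+s*d[1],-s*d[0]+c*d[1])
```

```text
t 9.3 p [0.43   0.0267 0.3629] q [ 0.18  0.09  0.16  1.65 -0.16  1.93] y [ 0.984 -0.173  0.037] z [ 0.008 -0.165 -0.986] tilt 9.5 head -87.3 F [ 0.7 -0.6  1.1] w 0.0854 0.0
shift [-71.03 -46.12  -8.05] twist 0.002 rows>= 17.0 0.0
dock [ 0.5803 -0.0074 -1.7748] -101.6896137001242
[[ 2.047  -0.8663]
 [-1.2387 -1.8226]
 [ 5.2547  2.3457]
 [-4.4071  3.1   ]]
tray [ 0.6043  0.1066 -1.7347] -99.3907180890581
[[-0.088  -1.7769]
 [-0.4116 -0.3609]
 [ 0.0349  1.5081]
 [ 0.43    0.231 ]]
tray in dock -0.11653069322433197 0.0003948068080747262
```

send_rows(motion="-1 -71 -46 -8 0; -1 -71 -46 -8 0; -1 -71 -46 -8 0; -1 -71 -46 -8 0; -1 -71 -46 -8 0")

```text
clock: 9.8
eef_pos: [0.2596, -0.1483, 0.4152]
tool_rot: [0.764, 0.64, -0.05, 0.067]
ft_force: [1.2, -0.8, -0.2]
grip_width: 0.0856
grasp_force: 0.0
```

send_rows(motion="-1 -49 -32 -5.5 0; -1 -49 -32 -5.5 0; -1 -49 -32 -5.5 0; -1 -49 -32 -5.5 0; -1 -49 -32 -5.5 0")

```text
clock: 10.3
eef_pos: [0.0882, -0.3232, 0.4672]
tool_rot: [0.764, 0.639, -0.05, 0.067]
ft_force: [0.9, -1.2, 0.2]
grip_width: 0.0853
grasp_force: 0.0
```

Run:
```python
from h import *
o=state(); go(o,[-.16,-.57,.56],-10.4)
```

```text
t 10.3 p [ 0.0882 -0.3232  0.4672] q [-1.27 -0.2   0.16  1.76 -0.04  0.48] y [ 0.984 -0.174  0.038] z [ 0.009 -0.167 -0.986] tilt 9.6 head -87.1 F [ 0.9 -1.2  0.2] w 0.0853 0.0
shift [-29.88 -19.78  -5.24] twist 0.0 rows>= 7.2 0.0
```

send_rows(motion="-1 -30 -20 -5 0; -1 -30 -20 -5 0; -1 -30 -20 -5 0; -1 -30 -20 -5 0; -1 -30 -20 -10 0")

```text
clock: 10.8
eef_pos: [-0.0813, -0.4888, 0.5399]
tool_rot: [0.765, 0.639, -0.049, 0.065]
ft_force: [1.0, -1.5, 1.6]
grip_width: 0.0853
grasp_force: 0.0
```

send_rows(motion="-1 -10 -7 -20 0; -1 -10 -7 -40 0; -1 -10 -7 -60 0; -1 -10 -7 -60 0; -1 -10 -7 -60 0")

```text
clock: 11.3
eef_pos: [-0.1233, -0.5601, 0.5845]
tool_rot: [0.762, 0.636, -0.084, 0.091]
ft_force: [1.0, 1.0, 1.1]
grip_width: 0.0856
grasp_force: 0.0
```

Run:
```python
from h import *
o=state()
```

```text
t 11.3 p [-0.1233 -0.5601  0.5845] q [-1.81  0.45  1.27  2.15  0.05 -0.06] y [ 0.984 -0.174  0.032] z [-0.012 -0.246 -0.969] tilt 14.3 head -92.9 F [1.  1.  1.1] w 0.0856 0.0
```

send_rows(motion="-1 10 0 -60 0; -1 10 0 -60 0; -1 10 0 -60 0; -1 10 0 -60 0; -1 10 0 -60 0")

```text
clock: 11.8
eef_pos: [-0.117, -0.5284, 0.6342]
tool_rot: [0.757, 0.631, -0.12, 0.118]
ft_force: [-0.2, 0.8, -0.4]
grip_width: 0.0853
grasp_force: 0.0
```

Run:
```python
from h import *
o=state()
```

```text
t 11.8 p [-0.117  -0.5284  0.6342] q [-1.82  0.36  1.28  2.15  0.05 -0.06] y [ 0.984 -0.176  0.026] z [-0.033 -0.33  -0.944] tilt 19.3 head -95.8 F [-0.2  0.8 -0.4] w 0.0853 0.0
```

send_rows(motion="-1 8 0 -60 0; -1 8 0 -60 0")

```text
clock: 12.0
eef_pos: [-0.1126, -0.5035, 0.6666]
tool_rot: [0.754, 0.627, -0.144, 0.135]
ft_force: [0.1, 1.3, -0.1]
grip_width: 0.0853
grasp_force: 0.0
```

send_rows(motion="-1 8 0 -60 0; -1 8 0 -60 0")

```text
clock: 12.2
eef_pos: [-0.1069, -0.4756, 0.6988]
tool_rot: [0.749, 0.622, -0.17, 0.154]
ft_force: [0.1, -0.0, 0.8]
grip_width: 0.0853
grasp_force: 0.0
```

send_rows(motion="-1 8 0 -60 0; -1 8 0 -60 0")

```text
clock: 12.4
eef_pos: [-0.1005, -0.4468, 0.7283]
tool_rot: [0.744, 0.617, -0.194, 0.171]
ft_force: [-0.4, -0.2, 0.5]
grip_width: 0.0855
grasp_force: 0.0
```

Run:
```python
from h import *
o=state()
```

```text
t 12.4 p [-0.1005 -0.4468  0.7283] q [-1.82  0.17  1.28  2.15  0.05 -0.05] y [ 0.983 -0.181  0.015] z [-0.078 -0.494 -0.866] tilt 30.0 head -99.0 F [-0.4 -0.2  0.5] w 0.0855 0.0
```

send_rows(motion="-1 8 0 -60 0; -1 8 0 -60 0")

```text
clock: 12.6
eef_pos: [-0.093, -0.4166, 0.7558]
tool_rot: [0.738, 0.61, -0.219, 0.189]
ft_force: [0.7, 0.8, 1.0]
grip_width: 0.0852
grasp_force: 0.0
```

send_rows(motion="-1 8 0 -60 0; -1 8 0 -60 0")

```text
clock: 12.8
eef_pos: [-0.0844, -0.385, 0.7812]
tool_rot: [0.731, 0.604, -0.243, 0.206]
ft_force: [-0.2, -0.5, 0.0]
grip_width: 0.0852
grasp_force: 0.0
```

send_rows(motion="-1 8 0 -60 0; -1 8 0 -60 0")

```text
clock: 13.0
eef_pos: [-0.0747, -0.3518, 0.8046]
tool_rot: [0.723, 0.597, -0.266, 0.223]
ft_force: [0.2, -0.3, -0.3]
grip_width: 0.0853
grasp_force: 0.0
```

Run:
```python
from h import *
o=state(); z=R.from_quat(o["tool_rot"]).as_matrix()[:,2]
g=place([.603,.1075,-1.7519],[(-51,0,42)])[0]+.019*z
print(g); go(o,[.3,0.05,.5],-10.4); go(o,g-.12*z,-10.4)
```

```text
t 13.0 p [-0.0747 -0.3518  0.8046] q [-1.81 -0.01  1.28  2.15  0.04 -0.03] y [ 0.982 -0.189  0.005] z [-0.119 -0.64  -0.759] tilt 40.6 head -100.6 F [ 0.2 -0.3 -0.3] w 0.0853 0.0
[0.6099182  0.145503   0.02758053]
shift [55.24 29.08 -7.07] twist -0.009 rows>= 12.6 0.1
shift [97.64 57.5   6.97] twist -0.009 rows>= 22.7 0.1
```

Run:
```python
from h import *
o=state(); go(o,[.3,-.32,.62],-10.4); go(o,[.5,0.0,.45],-10.4)
```

```text
t 13.0 p [-0.0747 -0.3518  0.8046] q [-1.81 -0.01  1.28  2.15  0.04 -0.03] y [ 0.982 -0.189  0.005] z [-0.119 -0.64  -0.759] tilt 40.6 head -100.6 F [ 0.2 -0.3 -0.3] w 0.0853 0.0
shift [19.87 36.12  7.5 ] twist -0.009 rows>= 8.4 0.1
shift [57.69 49.64 -2.47] twist -0.009 rows>= 15.2 0.1
```

send_rows(motion="-1 20 36 7.5 0; -1 20 36 7.5 0; -1 20 36 7.5 0; -1 20 36 7.5 0; -1 20 36 7.5 0")

```text
clock: 13.5
eef_pos: [0.0975, -0.339, 0.7179]
tool_rot: [0.724, 0.596, -0.265, 0.223]
ft_force: [0.2, -2.0, 0.1]
grip_width: 0.0853
grasp_force: 0.0
```

Run:
```python
from h import *
o=state(); go(o,[.3,-.32,.62],-10.4); go(o,[.5,0.0,.45],-10.4)
```

```text
t 13.5 p [ 0.0975 -0.339   0.7179] q [-0.83 -0.17  0.73  2.   -0.55  0.8 ] y [ 0.982 -0.19   0.007] z [-0.118 -0.639 -0.76 ] tilt 40.5 head -100.5 F [ 0.2 -2.   0.1] w 0.0853 0.0
shift [10.78 19.46  3.83] twist -0.011 rows>= 4.5 0.1
shift [48.65 32.91 -6.07] twist -0.011 rows>= 11.8 0.1
```

send_rows(motion="-1 5 9 2 0; -1 10 18 3.5 0; -1 48.6 33 -6 0; -1 48.6 33 -6 0; -1 48.6 33 -6 0")

```text
clock: 14.0
eef_pos: [0.2803, -0.2324, 0.6057]
tool_rot: [0.724, 0.598, -0.265, 0.222]
ft_force: [2.2, -1.3, 0.2]
grip_width: 0.0854
grasp_force: 0.0
```

Run:
```python
from h import *
o=state(); z=R.from_quat(o["tool_rot"]).as_matrix()[:,2]
g=place([.603,.1075,-1.7519],[(-51,0,42)])[0]+.019*z
go(o,[.5,0.05,.42],-10.4); go(o,g-.12*z,-10.4)
```

```text
t 14.0 p [ 0.2803 -0.2324  0.6057] q [-0.12 -0.02  0.51  2.15 -0.7   1.66] y [ 0.982 -0.187  0.005] z [-0.118 -0.637 -0.761] tilt 40.4 head -100.5 F [ 2.2 -1.3  0.2] w 0.0854 0.0
shift [36.35 16.21 -6.45] twist -0.008 rows>= 8.1 0.1
shift [70.53 25.04  4.05] twist -0.008 rows>= 15.0 0.1
```

send_rows(motion="-1 36 16 -4 0; -1 36 16 -4 0; -1 36 16 -4 0; -1 36 16 -4 0; -1 36 16 -4 0")

```text
clock: 14.5
eef_pos: [0.4153, -0.0663, 0.4765]
tool_rot: [0.724, 0.598, -0.265, 0.222]
ft_force: [0.3, -0.4, 0.5]
grip_width: 0.0855
grasp_force: 0.0
```

Run:
```python
from h import *
o=state(); z=R.from_quat(o["tool_rot"]).as_matrix()[:,2]
g=place([.603,.1075,-1.7519],[(-51,0,42)])[0]+.019*z
go(o,[.55,0.15,.36],-10.4); go(o,g-.12*z,-10.4)
```

```text
t 14.5 p [ 0.4153 -0.0663  0.4765] q [ 0.27  0.25  0.45  2.13 -0.62  2.15] y [ 0.982 -0.187  0.005] z [-0.118 -0.637 -0.762] tilt 40.4 head -100.5 F [ 0.3 -0.4  0.5] w 0.0855 0.0
shift [25.68  9.12 -6.5 ] twist -0.008 rows>= 5.6 0.1
shift [47.77 14.93  6.4 ] twist -0.008 rows>= 10.1 0.1
```

send_rows(motion="-1 47.8 15 6.4 0; -1 47.8 15 6.4 0; -1 47.8 15 6.4 0; -1 47.8 15 6.4 0; -1 47.8 15 6.4 0")

```text
clock: 15.0
eef_pos: [0.5188, 0.0761, 0.2988]
tool_rot: [0.724, 0.597, -0.265, 0.222]
ft_force: [0.6, -0.3, 0.4]
grip_width: 0.0854
grasp_force: 0.0
```

send_rows(motion="-1 24 7.5 3.2 0; -1 24 7.5 3.2 0; -1 24 7.5 3.2 0; -1 24 7.5 3.2 0; -1 24 7.5 3.2 0")

```text
clock: 15.5
eef_pos: [0.6221, 0.2188, 0.1217]
tool_rot: [0.724, 0.597, -0.264, 0.222]
ft_force: [0.8, 0.0, 0.4]
grip_width: 0.0855
grasp_force: 0.0
```

send_rows(motion="-1 0 0 0 0")

```text
clock: 15.6
eef_pos: [0.6185, 0.219, 0.1034]
tool_rot: [0.719, 0.599, -0.276, 0.22]
ft_force: [-1.6, -0.6, -5.1]
grip_width: 0.0854
grasp_force: 0.0
```

Run:
```python
from h import *; from workcell import vision; import cv2
o=state(); z=R.from_quat(o["tool_rot"]).as_matrix()[:,2]
q0=[.603,.1075,-1.7519]
g=place(q0,[(-51,0,42)])[0]+.019*z; go(o,g,-10.4)
im=vision.camera("wrist")
T=np.eye(4); T[:3,:3]=R.from_quat(o["tool_rot"]).as_matrix(); T[:3,3]=o["eef_pos"]
m=vision.camera_model("wrist"); T=T@m["hand_eye"]; np.save("T3.npy",T)
b=im[:,:,::-1].copy(); cv2.imwrite("pics/w3raw.png",b)
P=np.r_[place(q0,[(40,32,16),(40,-32,16),(-40,-32,16),(-40,32,16),(-62,-6,58),(-40,-6,58),(-40,6,58),(-62,6,58)]),place(DOCK,[(-45,118,6),(-45,-102,6),(-8,115,85),(-8,-100,85),(-14,34.5,20),(-14,-34.5,20)])]
p=proj(P,m,T); print(p.round(0).tolist())
for q in p: cv2.drawMarker(b,tuple(int(v) for v in q),(0,0,255),0,10)
cv2.imwrite("pics/w3.png",b)
```

```text
t 15.6 p [0.6185 0.219  0.1034] q [ 0.56  1.11  0.99  1.99 -0.5   2.46] y [ 0.982 -0.186 -0.015] z [-0.134 -0.646 -0.751] tilt 41.3 head -101.7 F [-1.6 -0.6 -5.1] w 0.0854 0.0
shift [-0.57  0.62 10.56] twist 0.006 rows>= 2.1 0.0
[[370.0, 290.0], [294.0, 289.0], [286.0, 238.0], [381.0, 239.0], [323.0, 280.0], [323.0, 296.0], [343.0, 296.0], [344.0, 281.0], [455.0, 296.0], [218.0, 294.0], [454.0, 394.0], [217.0, 390.0], [363.0, 322.0], [292.0, 321.0]]
```

View pics/w3.png

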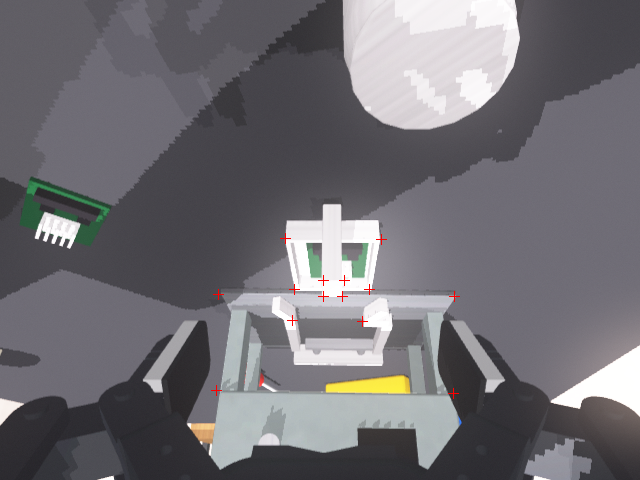

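Run:
```python
from h import *; from workcell import vision; import cv2
vision.camera("wrist")
o=state(); z=R.from_quat(o["tool_rot"]).as_matrix()[:,2]
q0=[.603,.1075,-1.7519]
g=place(q0,[(-51,0,42)])[0]+.019*z; go(o,g,-10.4); print(g)
```

```text
t 15.7 p [0.6201 0.2173 0.1173] q [ 0.56  1.09  0.98  2.   -0.5   2.46] y [ 0.982 -0.187 -0.003] z [-0.124 -0.642 -0.757] tilt 40.8 head -101.0 F [-0.2 -0.5  1.4] w 0.0858 0.0
shift [ 0.38  0.35 11.52] twist -0.003 rows>= 2.3 0.0
[0.60982465 0.14547169 0.02762205]
```

send_rows(motion="-1 0.1 0.1 4 0; -1 0.3 0.3 8 0; -1 0.4 0.3 10.5 0; -1 0.4 0.3 11.5 0; -1 0.4 0.3 11.5 0")

```text
clock: 16.2
eef_pos: [0.6123, 0.1455, 0.0383]
tool_rot: [0.725, 0.596, -0.263, 0.222]
ft_force: [-0.0, 0.5, 1.1]
grip_width: 0.0852
grasp_force: 0.0
```

send_rows(motion="1 0 0 0 0; 1 0 0 0 0; 1 0 0 0 0; 1 0 0 0 0; 1 0 0 0 0")

```text
clock: 16.7
eef_pos: [0.6117, 0.1472, 0.034]
tool_rot: [0.724, 0.598, -0.264, 0.222]
ft_force: [-2.0, 0.7, -0.3]
grip_width: 0.0123
grasp_force: 0.5
```

Run:
```python
from h import *
o=state(); P=o["eef_pos"]; z=R.from_quat(o["tool_rot"]).as_matrix()[:,2]
for dx,h in[(-166,.053),(-100,.053)]:
    g=place(DOCK,[(dx,1,0)])[0]+.019*z; g[2]=P[2]+.012; go(o,g,-10.4)
```

```text
t 16.7 p [0.6117 0.1472 0.034 ] q [ 0.48  1.01  0.59  1.64 -0.53  2.38] y [ 0.982 -0.188  0.005] z [-0.118 -0.637 -0.762] tilt 40.4 head -100.5 F [-2.   0.7 -0.3] w 0.0123 0.5
shift [-1.22 -0.4  -0.54] twist -0.009 rows>= 0.3 0.1
shift [-6.25 -0.35  3.73] twist -0.009 rows>= 1.5 0.1
```

Run:
```python
from h import *
o=state(); P=o["eef_pos"]; M=R.from_quat(o["tool_rot"]).as_matrix(); z=M[:,2]
go(o,P+[0,0,.012])
g=place(DOCK,[(-135,2,0)])[0]+.019*z; g[2]=P[2]+.012; go(o,g,-10.4)
print("per 10mm dock x",(place(DOCK,[(10,0,0)])[0]-place(DOCK,[(0,0,0)])[0])@M*100,"y",(place(DOCK,[(0,10,0)])[0]-place(DOCK,[(0,0,0)])[0])@M*100,"z",M[2])
```

```text
t 16.7 p [0.6117 0.1472 0.034 ] q [ 0.48  1.01  0.59  1.64 -0.53  2.38] y [ 0.982 -0.188  0.005] z [-0.118 -0.637 -0.762] tilt 40.4 head -100.5 F [-2.   0.7 -0.3] w 0.0123 0.5
shift [-0.78  0.01 -0.91] twist 0 rows>= 0.2 0.0
shift [-3.58 -0.27  1.47] twist -0.009 rows>= 0.8 0.1
per 10mm dock x [-0.76202392  0.00771136  0.64750295] y [ 0.00922213  0.99995692 -0.00105565] z [-0.6474832   0.00516693 -0.76206221]
```

send_rows(motion="1 0 0 0 0; 1 -0.8 0 -0.9 0; 1 -0.8 0 -0.9 0; 1 -2.2 -0.1 0.3 0; 1 -3.6 -0.3 1.5 0")

```text
clock: 17.2
eef_pos: [0.6019, 0.1108, 0.0457]
tool_rot: [0.724, 0.598, -0.264, 0.222]
ft_force: [1.2, -0.4, -1.7]
grip_width: 0.0108
grasp_force: 58.6
```

send_rows(motion="1 0 0 0 0; 1 0 0 0 0")

```text
clock: 17.4
eef_pos: [0.6018, 0.1105, 0.0461]
tool_rot: [0.724, 0.597, -0.264, 0.221]
ft_force: [0.4, 0.7, -2.1]
grip_width: 0.0108
grasp_force: 58.8
```

Run:
```python
from h import *; from workcell import vision; import cv2
o=state(); im=vision.camera("wrist")[:,:,::-1]; s=vision.camera("side")[:,:,::-1]
M=R.from_quat(o["tool_rot"]).as_matrix(); T=np.eye(4); T[:3,:3]=M; T[:3,3]=o["eef_pos"]
m=vision.camera_model("wrist"); T=T@m["hand_eye"]; np.save("T4.npy",T)
g=o["eef_pos"]-.019*M[:,2]; d=g[:2]-DOCK[:2]; c,sn=np.cos(DOCK[2]),np.sin(DOCK[2]); print("grip in dock",c*d[0]+sn*d[1],-sn*d[0]+c*d[1],g[2])
p=proj(place(DOCK,[(-14,34.5,20),(-14,-34.5,20),(0,34.5,20),(0,-34.5,20),(-45,118,6),(-45,-102,6)]),m,T); print(p.round(1).tolist())
c=np.zeros((600,800,3),np.uint8); c[:,:500]=cv2.resize(im[200:440,220:420],(500,600),interpolation=cv2.INTER_CUBIC); c[:400,500:]=cv2.resize(s[190:350,240:360],(300,400),interpolation=cv2.INTER_CUBIC); cv2.imwrite("pics/w4.png",c)
```

```text
t 17.4 p [0.6018 0.1105 0.0461] q [ 0.44  0.93  0.48  1.58 -0.55  2.34] y [ 0.982 -0.189  0.005] z [-0.118 -0.636 -0.762] tilt 40.3 head -100.5 F [ 0.4  0.7 -2.1] w 0.0108 58.8
grip in dock -0.13392620655895726 0.0019491156367394367 0.06062732531265508
[[373.8, 346.7], [270.3, 347.7], [371.8, 353.1], [272.7, 354.0], [512.3, 307.2], [156.8, 310.7]]
```

View pics/w4.png

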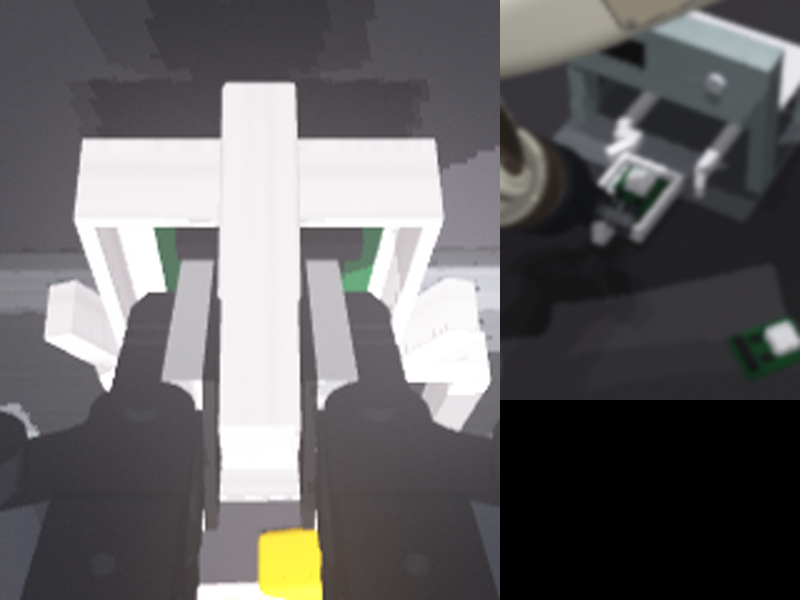

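The tray is gripped with the board inside. The gap's flare tips, mid about 260 in the crop, match the tray's mid of 260. Next I'll insert it.

send_rows(motion="1 -0.5 0 1 0; 1 -1.5 0 1.85 0; 1 -2.6 0 2.8 0; 1 -3.8 0 3.8 0; 1 -5 0 4.85 0")

```text
clock: 18.0
eef_pos: [0.5891, 0.043, 0.0412]
tool_rot: [0.724, 0.598, -0.264, 0.222]
ft_force: [0.8, 0.5, -1.7]
grip_width: 0.0111
grasp_force: 58.8
```

```bash
cat >> h.py <<'E'
def indock():
    o=state(); M=R.from_quat(o["tool_rot"]).as_matrix(); g=o["eef_pos"]-.019*M[:,2]; d=g[:2]-DOCK[:2]; c,s=np.cos(DOCK[2]),np.sin(DOCK[2])
    print("grip in dock mm",((c*d[0]+s*d[1])*1e3).round(1),((-s*d[0]+c*d[1])*1e3).round(1),(g[2]*1e3).round(1)); F=o["ft_force"]; print("F dock",c*F[0]+s*F[1],-s*F[0]+c*F[1],F[2])
E
python3 -c "
from h import *
indock()"
```

```text
t 18.0 p [0.5891 0.043  0.0412] q [ 0.36  0.85  0.3   1.43 -0.59  2.25] y [ 0.982 -0.187  0.006] z [-0.117 -0.637 -0.762] tilt 40.3 head -100.4 F [ 0.8  0.5 -1.7] w 0.0111 58.8
grip in dock mm -65.3 1.6 55.7
F dock -0.6572179300733986 0.6751820246417358 -1.6856291002933714
```

send_rows(motion="1 -0.76 0 0.65 0; 1 -1.52 0 1.3 0; 1 -2.28 0 1.95 0; 1 -3 0 2.6 0; 1 -3 0 2.6 0")

```text
clock: 18.5
eef_pos: [0.5807, 0.0023, 0.0411]
tool_rot: [0.724, 0.597, -0.265, 0.221]
ft_force: [0.5, -0.4, -2.2]
grip_width: 0.0106
grasp_force: 58.8
```

```bash
python3 -c "
from h import *
indock()"
```

```text
t 18.5 p [0.5807 0.0023 0.0411] q [ 0.31  0.81  0.21  1.35 -0.61  2.19] y [ 0.982 -0.189  0.005] z [-0.119 -0.637 -0.762] tilt 40.4 head -100.6 F [ 0.5 -0.4 -2.2] w 0.0106 58.8
grip in dock mm -23.7 0.7 55.5
F dock 0.272345375376884 0.540883932020352 -2.200690488700904
```

send_rows(motion="1 -0.3 0 0.35 0; 1 -0.6 0 0.62 0; 1 -0.85 0 0.85 0; 1 -0.85 0 0.85 0")

```text
clock: 18.9
eef_pos: [0.5791, -0.0081, 0.0403]
tool_rot: [0.724, 0.597, -0.264, 0.222]
ft_force: [0.5, 2.5, 0.4]
grip_width: 0.011
grasp_force: 59.3
```

```bash
python3 -c "
from h import *
indock()"
```

```text
t 18.9 p [ 0.5791 -0.0081  0.0403] q [ 0.29  0.8   0.19  1.33 -0.61  2.17] y [ 0.982 -0.188  0.006] z [-0.117 -0.637 -0.762] tilt 40.3 head -100.4 F [0.5 2.5 0.4] w 0.011 59.3
grip in dock mm -13.2 1.0 54.8
F dock -2.5412408224694554 0.07318128295040316 0.43572635320183545
```

send_rows(motion="1 -0.23 0 0.19 0; 1 -0.46 0 0.39 0; 1 -0.46 0 0.39 0")

```text
clock: 19.2
eef_pos: [0.5784, -0.0127, 0.0405]
tool_rot: [0.724, 0.598, -0.263, 0.221]
ft_force: [-1.3, 9.2, 2.9]
grip_width: 0.0109
grasp_force: 60.1
```

```bash
python3 -c "
from h import *
indock()"
```

```text
t 19.2 p [ 0.5784 -0.0127  0.0405] q [ 0.29  0.79  0.18  1.32 -0.61  2.16] y [ 0.982 -0.187  0.006] z [-0.116 -0.635 -0.764] tilt 40.2 head -100.4 F [-1.3  9.2  2.9] w 0.0109 60.1
grip in dock mm -8.5 1.1 55.0
F dock -8.767106218977062 -2.9406669371045333 2.875438294256403
```

send_rows(motion="1 0.15 0 -0.13 0; 1 0.15 0.3 -0.13 0; 1 0.15 0.6 -0.13 0; 1 0.15 0.6 -0.13 0")

```text
clock: 19.6
eef_pos: [0.5824, -0.0131, 0.0401]
tool_rot: [0.724, 0.598, -0.266, 0.22]
ft_force: [-5.0, 7.0, 4.8]
grip_width: 0.0108
grasp_force: 60.3
```

```bash
python3 -c "
from h import *
indock()"
```

```text
t 19.6 p [ 0.5824 -0.0131  0.0401] q [ 0.28  0.8   0.2   1.33 -0.62  2.16] y [ 0.982 -0.189  0.001] z [-0.121 -0.636 -0.762] tilt 40.4 head -100.8 F [-5.   7.   4.8] w 0.0108 60.3
grip in dock mm -8.9 5.2 54.6
F dock -5.952959170329192 -6.191885013864056 4.80707860076744
```

Run:
```python
from h import *; from workcell import vision; import cv2
t=vision.camera("top")[:,:,::-1]; w=vision.camera("wrist")[:,:,::-1]; s=vision.camera("side")[:,:,::-1]
c=np.zeros((600,800,3),np.uint8); c[:,:400]=cv2.resize(w[230:470,240:400],(400,600),interpolation=cv2.INTER_CUBIC)
c[:300,400:]=cv2.resize(t[150:270,290:410],(400,300),interpolation=cv2.INTER_CUBIC); c[300:,400:]=cv2.resize(s[180:285,250:390],(400,300),interpolation=cv2.INTER_CUBIC)
cv2.imwrite("pics/w5.png",c)
```

```text
(no output)
```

View pics/w5.png

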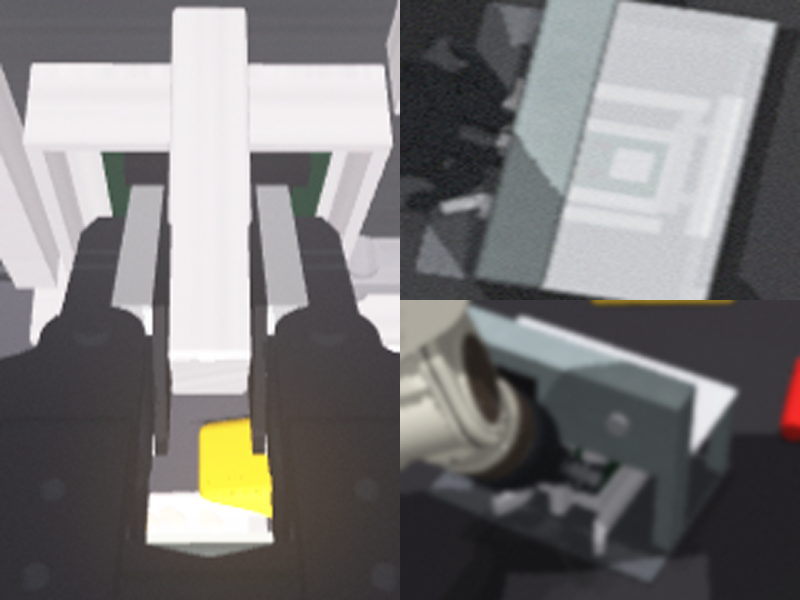

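The wrist view shows the tray's rear edge past the keeper's far edge and already overlapping it sideways. I'll continue left with a slightly lighter press.

send_rows(motion="1 0.1 0.2 -0.09 0; 1 0.1 0.5 -0.09 0; 1 0.1 0.8 -0.09 0; 1 0.1 1.1 -0.09 0; 1 0.1 1.1 -0.09 0")

```text
clock: 20.25
eef_pos: [0.594, -0.0144, 0.0401]
tool_rot: [0.724, 0.597, -0.266, 0.221]
ft_force: [-2.6, 3.9, 2.6]
grip_width: 0.0107
grasp_force: 59.7
```

```bash
python3 -c "
from h import *
indock()"
```

```text
t 20.25 p [ 0.594  -0.0144  0.0401] q [ 0.28  0.82  0.23  1.35 -0.62  2.16] y [ 0.982 -0.189  0.002] z [-0.121 -0.637 -0.761] tilt 40.4 head -100.7 F [-2.6  3.9  2.6] w 0.0107 59.7
grip in dock mm -9.7 16.8 54.6
F dock -3.33307066240568 -3.2156450455326233 2.6037973463443964
```

send_rows(motion="1 0 0.2 0 0; 1 0 0.35 0 0; 1 0 0.5 0 0; 1 0 0.6 0 0; 1 0 0.7 0 0")

```text
clock: 20.75
eef_pos: [0.6003, -0.0156, 0.0402]
tool_rot: [0.724, 0.598, -0.266, 0.22]
ft_force: [-4.8, 5.1, 2.3]
grip_width: 0.0107
grasp_force: 59.9
```

```bash
python3 -c "
from h import *
indock()"
```

```text
t 20.75 p [ 0.6003 -0.0156  0.0402] q [ 0.27  0.83  0.26  1.36 -0.62  2.15] y [ 0.982 -0.189  0.001] z [-0.121 -0.637 -0.761] tilt 40.4 head -100.8 F [-4.8  5.1  2.3] w 0.0107 59.9
grip in dock mm -9.6 23.3 54.6
F dock -4.18982500099008 -5.630499686919972 2.287262885459155
```

send_rows(motion="1 0 0.15 0 0; 1 0 0.3 0 0; 1 0 0.3 0 0")

```text
clock: 21.05
eef_pos: [0.6009, -0.0158, 0.0403]
tool_rot: [0.723, 0.598, -0.268, 0.219]
ft_force: [-11.6, 8.0, 8.4]
grip_width: 0.0106
grasp_force: 60.7
```

```bash
python3 -c "
from h import *
indock()"
```

```text
t 21.05 p [ 0.6009 -0.0158  0.0403] q [ 0.27  0.84  0.26  1.36 -0.62  2.15] y [ 0.982 -0.189 -0.004] z [-0.126 -0.636 -0.761] tilt 40.4 head -101.2 F [-11.6   8.    8.4] w 0.0106 60.7
grip in dock mm -9.6 24.0 54.8
F dock -5.76916504441761 -12.830317096571925 8.428040354652628
```

send_rows(motion="1 0 -0.2 0 0; 1 0.15 -0.2 -0.13 0; 1 0.3 -0.2 -0.26 0; 1 0.3 -0.2 -0.26 0")

```text
clock: 21.45
eef_pos: [0.6011, -0.0136, 0.0402]
tool_rot: [0.723, 0.597, -0.268, 0.221]
ft_force: [-5.0, 0.2, 3.4]
grip_width: 0.0107
grasp_force: 59.4
```

```bash
python3 -c "
from h import *
indock()"
```

```text
t 21.45 p [ 0.6011 -0.0136  0.0402] q [ 0.28  0.84  0.27  1.37 -0.62  2.16] y [ 0.982 -0.189 -0.001] z [-0.123 -0.639 -0.759] tilt 40.6 head -100.9 F [-5.   0.2  3.4] w 0.0107 59.4
grip in dock mm -11.8 23.7 54.6
F dock 0.6570928189269869 -4.927587696676583 3.3676093391723922
```

send_rows(motion="0.3 0 0 0 0; 0.3 0 0 0 0; 0.3 0 0 0 0; 0.3 0 0 -2 0; 0.3 0 0 -5 0")

```text
clock: 21.95
eef_pos: [0.6085, 0.0188, 0.0775]
tool_rot: [0.724, 0.597, -0.266, 0.221]
ft_force: [-0.0, -0.9, 0.0]
grip_width: 0.0297
grasp_force: 0.0
```

send_rows(motion="0.3 1 0 -4 0; 0.3 3 0 -8 0; 0.3 5 0 -11 0; 0.3 6 0 -13 0; 0.3 6 0 -13 0")

```text
clock: 22.45
eef_pos: [0.6347, 0.1513, 0.1391]
tool_rot: [0.723, 0.599, -0.262, 0.223]
ft_force: [-0.6, -0.1, -0.5]
grip_width: 0.0301
grasp_force: 0.0
```

Run:
```python
from h import *; from workcell import vision; import cv2
o=state(); t=vision.camera("top")[:,:,::-1]; w=vision.camera("wrist")[:,:,::-1]; s=vision.camera("side")[:,:,::-1]
M=R.from_quat(o["tool_rot"]).as_matrix(); T=np.eye(4); T[:3,:3]=M; T[:3,3]=o["eef_pos"]
m=vision.camera_model("wrist"); T=T@m["hand_eye"]; print(proj(place(DOCK,[(0,34.5,20),(0,20,22),(-22,20,64),(-8,7.5,85)]),m,T).round(0).tolist())
c=np.zeros((600,800,3),np.uint8); c[:300,:400]=cv2.resize(w,(400,300)); c[300:,:400]=cv2.resize(w[220:370,230:430],(400,300),interpolation=cv2.INTER_CUBIC)
c[:300,400:]=cv2.resize(t[150:270,290:410],(400,300),interpolation=cv2.INTER_CUBIC); c[300:,400:]=cv2.resize(s[180:285,250:390],(400,300),interpolation=cv2.INTER_CUBIC)
cv2.imwrite("pics/w6.png",c)
```

```text
t 22.45 p [0.6347 0.1513 0.1391] q [ 0.48  0.98  0.83  1.89 -0.54  2.37] y [ 0.983 -0.184  0.008] z [-0.113 -0.636 -0.763] tilt 40.2 head -100.1 F [-0.6 -0.1 -0.5] w 0.0301 0.0
[[331.0, 269.0], [316.0, 271.0], [315.0, 303.0], [300.0, 334.0]]
```

View pics/w6.png

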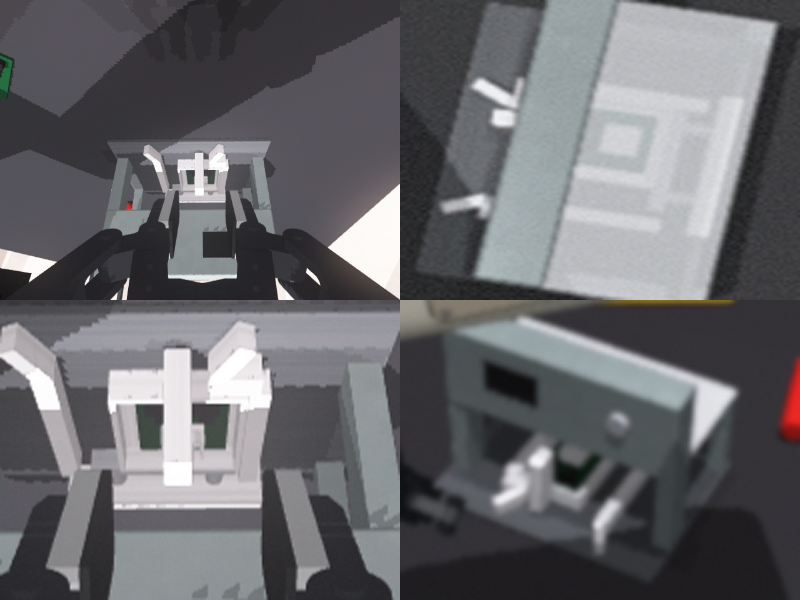

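The final picture shows the tray shifted left behind the left keeper, flat against the bar and side stop. The board is inside and the gripper is clear.

```bash
python3 -c "
from workcell import workorder
print(workorder.job_done())"
```

```text
the job is handed in; nothing more can be done
None
```

I handed the job in at about 22.6 s of the 43 s. The last picture shows the tray against the side stop behind the left keeper, flat, with the board inside and the gripper clear. No verdict came back.

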